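# Tube offcut through the scrap-bin flap

### The job

On the bike-fitting desk, pick up the tall piece of bare metal tube standing there and push it down through the sprung flap in the top of the scrap bin, so that it drops inside and the flap shuts again behind it. Leave the short tube spacer, the lube bottle and the tumbler standing where they are.

Things in the scene. Friction and masses are not known exactly. Their poses are not given: they have to be found in the camera images.
- offcut: The piece to scrap: a bare aluminium tube offcut standing upright on the desk, 28 mm outside diameter, 23 mm bore, 100 mm tall, about 65 g. Origin at the centre of its underside, z up along the tube.
- bin: The scrap bin, fixed: a grey plastic box 200 mm (x) by 180 mm (y) by 200 mm tall, 4 mm walls, 5 mm floor, dark lid with the flap in it. Origin at the centre of its underside. x points across the flap from hinge to free edge, y along the hinge. A tube pushed upright at bin_mouth until its top is level with the lid is past the flap's edge; let go, it drops to the floor.
- bin_mouth (a point): The spot to push at, on the lid's top face, 200 mm above the desk, axes as the bin's, 5 mm towards -x from the bin's centre. The lid's opening is 92 mm along x (from here 50 mm back to the hinge, 42 mm forward to the rim) and 140 mm along y (70 mm either side); the flap fills it, flush. Fingers part-open along y can follow the tube 40 mm down into it.
- flap (a joint): Aluminium flap, 89 mm from hinge to free edge, 134 mm wide. Angle in rad: 0 shut (level), growing as it swings down into the bin, stop at 1.4. Sprung shut (0.09 N m shut, 0.14 open) and damped (0.05 N m s/rad): the tube's weight does not open it, a push of 3 to 6 N does. It slips off a tube's lower end about 80 mm below the lid. It shuts by itself in about a second.
- spacer: Bystander: a short aluminium spacer tube of the same 28 mm diameter but only 45 mm tall, standing upright. Origin at the centre of its underside.
- lube: Bystander: a white plastic lube bottle with black cap, 36 mm diameter, 115 mm tall, standing. Origin at the centre of its underside.
- tumbler: Bystander: a steel drinking tumbler, 72 mm diameter at the rim, 140 mm tall, standing. Origin at the centre of its underside.
Not all that is in view belongs to the job. Leave any blue or brown look-alike of the offcut alone.

How it is judged:
By the outcome, as a careful person would: the job done as asked, in the order asked, and still so for the second after the job is handed in, with the robot touching nothing.
It also fails if it takes over 40 s, if anything falls off the work surface, if the arm or the gripper's body presses on something with over 40 N, if the wrist force passes 120 N, or if a joint passes its speed limit or range.

### The arm

A 7-joint arm with a two-finger parallel gripper is mounted at the origin on the work surface. World frame = base frame: x ahead of the robot, y to its left, z up, the work surface at z = 0. Lengths are in m, angles in rad, forces in N, time in s.
With the tool pointing down it reaches from about 0.4 to 0.85 m from the base axis. Payload 4.5 kg.
Tool frame: the origin (TCP) lies midway between the tips of the shut fingers; the grasp point (between the pads) lies 19 mm behind it; z points along the fingers, y is the line along which they close (so a half turn about z gives the same grasp; the last joint's range is limited). The gripper opens to 88 mm and grips with 3 to 60 N. Pads are 18 mm wide; open, the fingers measure 123 mm over their backs; the gripper's body (75 mm by 187 mm) begins 45 mm behind the grasp point.
Start: joints at [1.143, 0.689, -0.195, 1.565, 0.157, 0.902, -0.215], TCP at [0.279, -0.56, 0.217] pointing down, gripper open.
Joint ranges: [-3.01, 3.01], [-0.46, 2.08], [-1.47, 1.51], [0.13, 2.56], [-1, 4.14], [0.04, 2.09], [-2.66, 2.66]. Speed limits (rad/s): [2.57, 2.57, 3.14, 3.14, 3.14, 3.14, 3.14].

### API

Orientations are given as a unit quaternion [x, y, z, w].
In Python, from plant import r gives the robot as it stands. The module is installed in compiled form; this text tells all that it offers.
- The arm moves only by the tool step_arm, never from a script. Its argument "series" is a list of rows, each a list of 7 numbers: the shift along the world's x, y, z in mm, then the turn, a rotation vector about the world's x, y, z in rad, then the closure, from 0 (fully open) to 1 (shut). A call has 1 to 20 rows; each row shifts and turns the commanded pose from where the row before left it; what a row does not reach is not made up. A row lasts 1/10 s, in which the tool goes at most 50 mm and 8.59 degrees, less where a joint would pass 70% of its speed; a pose out of reach is approached as far as the arm can. A call is refused whole if a number of a shift passes 50 or a number of a turn 0.15, either way. A call with a gripper value outside its range is refused whole. The fingers move at their own pace and stop on an object; "force" is the grip in N (left out, the last holds). Time passes only in rows, so rows that do not move let the fingers close. It gives the time, the measured TCP pose, the force, the opening and the grip force at its end, in the units of the state.
- r.get_state(): the state, without advancing time (a new reading comes with each control period).
- r.snapshot(name): name is "side" or "top"; returns (picture, depth): 400x640x3 uint8, blue, green, red; 400x640 float32, m along the optical axis (not along the pixel's ray), 0 where there is no reading.
- r.get_calibration(name): a dict with "intrinsics" (3x3 intrinsics, pixels), "dist_coeffs" ([k1, k2, p1, p2, k3] as OpenCV has them; the pictures are not rectified), "pose" (4x4, takes a point from camera to world coordinates). Camera axes: x right, y up, looking along -z (the intrinsics and any distortion apply to the point x, -y, -z); pixel columns grow to the right and rows downward; lengths in m; the calibration is good to about 2 mm. A picture is of the moment at which its call begins. get_calibration takes no time and is no camera call.
- r.finish_job(): hands the job in; it is judged then, once.
The state is a dict: "clock": time; "q": joint angles; "qd": joint speeds; "joint_torque": joint torques, N m; "tool_pos": TCP position; "eef_rot": TCP orientation; "contact_force": force on the tool from outside, world axes, zero at the start; "moment": the same for the moment, N m; "opening": opening from 0.0 (shut) to 1.0 (fully open); "finger_force": force on a finger pad.
Only numpy, scipy, OpenCV 4.12 (cv2) and the standard library are available. Lean on these libraries where they do the work, as an engineer would, in place of code of your own. Each camera call takes 0.05 s, during which the arm holds its last target. There are 200 camera calls.

## Working session

There is one attempt and no reset: what is moved stays moved. The work goes in short steps, Python scripts to look and compute and a tool call to move; the robot and the scene stay as the last step left them, time stands still between calls to the robot, and variables do not carry over. Pictures are saved under pics/ and viewed, at most 10 in all, crops included, and the job is handed in when it is done.

Besides the shell and the picture viewer there is one more tool, called after "Request:" by a JSON object that holds its "api" and its "payload", one argument or row to a line. step_arm: Moves the arm, as the interface text tells. Its arguments: {"type":"object","properties":{"series":{"type":"array"},"force":{"type":"number"}},"required":["series"]}

```bash
mkdir -p pics
cat > h.py <<'E'
import numpy as np, cv2
from plant import r
def world(name, depth, uv):
    c=r.get_calibration(name); K=np.array(c["intrinsics"],float); D=np.array(c["dist_coeffs"],float); T=np.array(c["pose"])
    uv=np.array(uv,int).reshape(-1,2)
    n=cv2.undistortPoints(uv.reshape(-1,1,2).astype(float),K,D).reshape(-1,2)
    d=depth[uv[:,1],uv[:,0]][:,None]
    p=np.hstack([n[:,:1]*d,-n[:,1:]*d,-d])
    return p@T[:3,:3].T+T[:3,3]
E
python3 - <<'E'
from h import *
for n in("side","top"):
    p,d=r.snapshot(n); cv2.imwrite(f"pics/{n}0.png",p); np.save(f"{n}0.npy",d)
    print(n,np.round(r.get_calibration(n)["pose"],3).tolist())
s=r.get_state();print(s["clock"],s["tool_pos"],s["eef_rot"],s["opening"])
E
```

```text
side [[-0.786, 0.411, -0.461, 0.239], [-0.618, -0.514, 0.595, 0.384], [0.008, 0.753, 0.658, 0.598], [0.0, 0.0, 0.0, 1.0]]
top [[0.017, 0.99, -0.139, 0.423], [-1.0, 0.016, -0.01, -0.038], [-0.008, 0.139, 0.99, 1.042], [0.0, 0.0, 0.0, 1.0]]
0.1 [ 0.27816652 -0.55901652  0.21588938] [ 9.73449013e-01  2.28902477e-01 -2.53411444e-04 -7.82244214e-04] 1.002029990792807
```

View pics/side0.png

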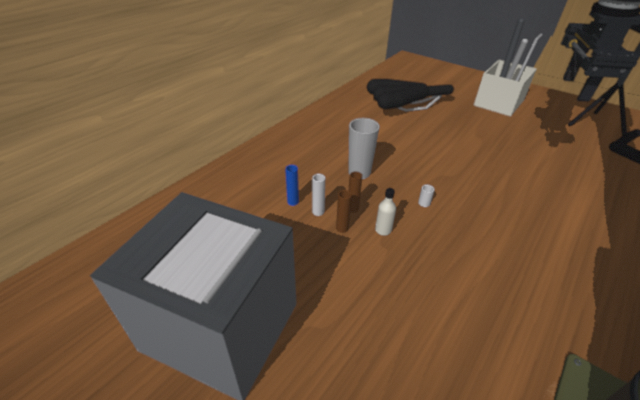

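View pics/top0.png

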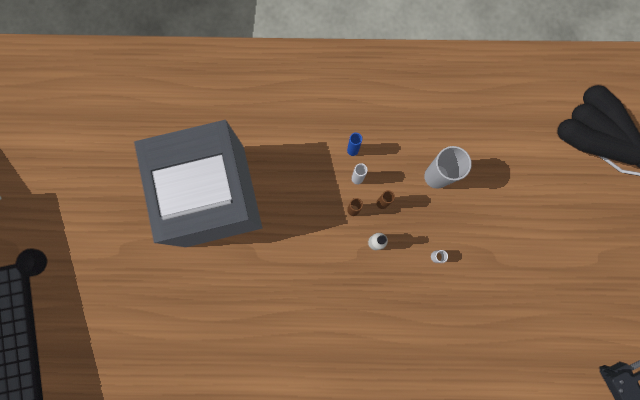

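The side view shows these lookalikes: bare tall tube at side (318,195) / top (360,174), blue tube at side (292,185), brown tubes at side (343,210) and (355,190), and the short spacer at side (426,196) / top (440,257). I choose the bare tall one. Next I check it in a crop and measure.

Run:
```python
from h import *
a=cv2.imread("pics/side0.png")[140:250,260:450]; b=cv2.imread("pics/top0.png")[110:260,120:270]
a=cv2.resize(a,None,fx=3,fy=3,interpolation=2); b=cv2.resize(b,None,fx=2,fy=2,interpolation=2); 
o=np.zeros((a.shape[0]+10,a.shape[1],3),np.uint8);o[:a.shape[0]]=a
cv2.imwrite("pics/crop0.png",o); 
o=cv2.resize(cv2.imread("pics/top0.png")[110:260,120:270],(600,600),interpolation=2);cv2.imwrite("pics/crop1.png",o)
uv=np.stack(np.meshgrid(np.arange(640),np.arange(400)),-1).reshape(-1,2)
P={}
for n in("top","side"): P[n]=world(n,np.load(n+"0.npy"),uv).reshape(400,640,3)
def blob(n,u0,u1,v0,v1,zlo,zhi):
    p=P[n][v0:v1,u0:u1].reshape(-1,3); p=p[(p[:,2]>zlo)&(p[:,2]<zhi)]
    if len(p)==0: return n,"none"
    (cx,cy),rad=cv2.minEnclosingCircle((p[:,:2]*1000).astype(np.float32))
    return n,len(p),"zmax",round(np.percentile(p[:,2],98),3),"circle",round(cx),round(cy),round(rad,1),"med",np.round(np.median(p,0)*1000)
for nm,box in dict(off=(350,370,162,188),blue=(345,364,130,158),br1=(346,364,197,218),br2=(376,396,190,210),lube=(366,390,230,252),spacer=(428,450,248,266),tumb=(422,474,145,190)).items():
    print(nm,blob("top",*box,.02,.3), blob("top",*box,.09,.108))
print(blob("side",310,328,172,218,.02,.3))
# lid
p=P["top"]; m=(p[...,2]>.193)&(p[...,2]<.207); m[:, 300:]=0
q=(p[m][:,:2]*1000).astype(np.float32); print("lid",m.sum(),np.median(p[m][:,2]),cv2.minAreaRect(q))
im=cv2.imread("pics/top0.png"); f=m&(im.min(2)>140); q=(p[f][:,:2]*1000).astype(np.float32); print("flap",f.sum(),np.median(p[f][:,2]),cv2.minAreaRect(q), cv2.boxPoints(cv2.minAreaRect(q)).round().tolist())
```

```text
off ('top', 211, 'zmax', np.float64(0.102), 'circle', 626, -117, 14.3, 'med', array([ 625., -117.,   73.])) ('top', 69, 'zmax', np.float64(0.103), 'circle', 626, -117, 14.1, 'med', array([ 627., -116.,   99.]))
blue ('top', 239, 'zmax', np.float64(0.102), 'circle', 693, -106, 14.2, 'med', array([ 689., -106.,   72.])) ('top', 68, 'zmax', np.float64(0.103), 'circle', 694, -106, 14.0, 'med', array([ 693., -106.,   98.]))
br1 ('top', 164, 'zmax', np.float64(0.103), 'circle', 552, -107, 14.0, 'med', array([ 552., -107.,   78.])) ('top', 59, 'zmax', np.float64(0.104), 'circle', 552, -108, 13.8, 'med', array([ 554., -109.,  100.]))
br2 ('top', 202, 'zmax', np.float64(0.102), 'circle', 569, -174, 14.0, 'med', array([ 569., -174.,   74.])) ('top', 66, 'zmax', np.float64(0.104), 'circle', 569, -174, 13.8, 'med', array([ 569., -174.,   99.]))
lube ('top', 254, 'zmax', np.float64(0.118), 'circle', 478, -159, 17.7, 'med', array([ 476., -154.,   78.])) ('top', 5, 'zmax', np.float64(0.106), 'circle', 476, -153, 5.5, 'med', array([ 477., -151.,  104.]))
spacer ('top', 106, 'zmax', np.float64(0.048), 'circle', 448, -297, 13.9, 'med', array([ 448., -295.,   41.])) ('top', 'none')
tumb ('top', 1236, 'zmax', np.float64(0.142), 'circle', 634, -301, 36.0, 'med', array([ 639., -308.,  100.])) ('top', 165, 'zmax', np.float64(0.108), 'circle', 633, -300, 33.2, 'med', array([ 641., -309.,  100.]))
('side', 437, 'zmax', np.float64(0.101), 'circle', 623, -115, 14.7, 'med', array([ 618., -106.,   70.]))
lid 9768 0.19954485747799378 ((579.8365478515625, 213.59701538085938), (200.9578399658203, 181.2215118408203), 14.86281967163086)
flap 3489 0.1983381934491062 ((566.317138671875, 209.78085327148438), (96.43914794921875, 134.71347045898438), 14.848897933959961) [[502.0, 263.0], [537.0, 132.0], [630.0, 157.0], [596.0, 287.0]]
```

View pics/crop0.png

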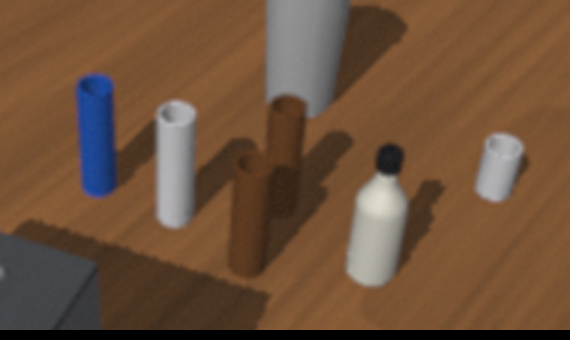

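View pics/crop1.png

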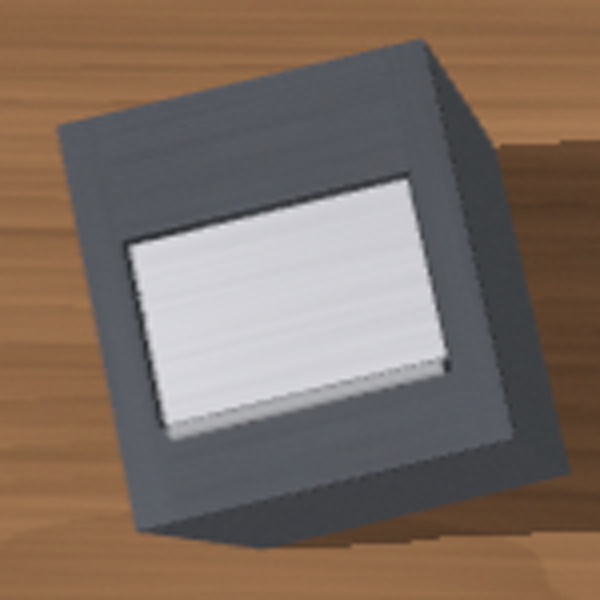

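The crop confirms the choice: a bare tall tube between the blue and brown ones, at (626,-117) mm with its top at 0.10 m. The radius fits at 14 mm. The hinge strip is on the robot side of the lid, so bin yaw is about 14.9° and bin_mouth is about (575,212). The lid measures 201x181 mm at 0.20 m, which matches. I approach over the tube, turning the finger line onto the bin's y.

Request:
{"api": "step_arm", "payload": {
  "series": [
    [15, 18, 0, 0, 0, -0.017, 0],
    [29, 37, 0, 0, 0, -0.017, 0],
    [29, 37, 0, 0, 0, -0.017, 0],
    [29, 37, 0, 0, 0, -0.017, 0],
    [29, 37, 0, 0, 0, -0.017, 0],
    [29, 37, 0, 0, 0, -0.017, 0],
    [29, 37, 0, 0, 0, -0.017, 0],
    [29, 37, 0, 0, 0, -0.017, 0],
    [29, 37, 0, 0, 0, -0.017, 0],
    [29, 37, 0, 0, 0, -0.017, 0],
    [29, 37, 0, 0, 0, -0.017, 0],
    [29, 37, 0, 0, 0, -0.017, 0],
    [14, 18, 0, 0, 0, 0, 0],
    [0, 0, 0, 0, 0, 0, 0],
    [0, 0, 0, 0, 0, 0, 0]
  ],
  "force": 25
}}

```text
clock: 1.6
tool_pos: [0.6259, -0.1168, 0.216]
eef_rot: [0.992, 0.129, -0.001, 0.0]
contact_force: [0.0, 0.2, -1.1]
opening: 1.001
finger_force: 0.0
```

Request:
{"api": "step_arm", "payload": {
  "series": [
    [0, 0, -20, 0, 0, 0, 0],
    [0, 0, -30, 0, 0, 0, 0],
    [0, 0, -30, 0, 0, 0, 0],
    [0, 0, -30, 0, 0, 0, 0],
    [0, 0, -20, 0, 0, 0, 0],
    [0, 0, -12, 0, 0, 0, 0],
    [0, 0, -8, 0, 0, 0, 0],
    [0, 0, 0, 0, 0, 0, 0],
    [0, 0, 0, 0, 0, 0, 0]
  ]
}}

```text
clock: 2.5
tool_pos: [0.627, -0.1171, 0.0675]
eef_rot: [0.992, 0.128, 0.001, 0.0]
contact_force: [0.0, 0.0, 0.6]
opening: 0.998
finger_force: 0.0
```

Run:
```python
from h import *
p,d=r.snapshot("side"); cv2.imwrite("pics/s1.png",cv2.resize(p[80:260,230:450],None,fx=3,fy=3,interpolation=2))
```

```text
(no output)
```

View pics/s1.png

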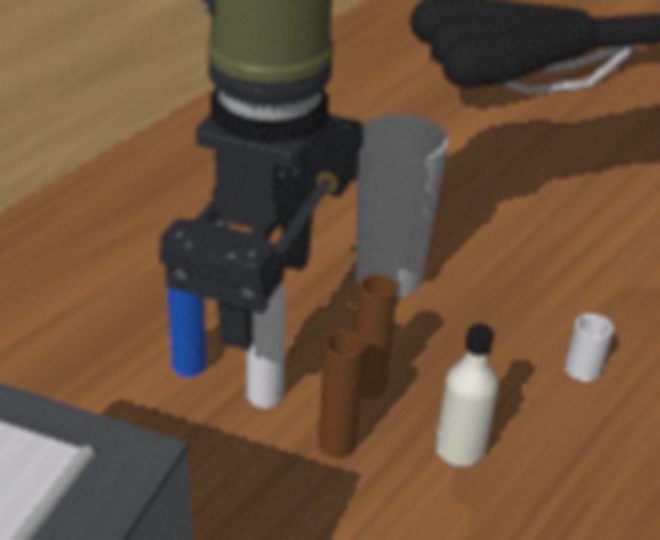

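The picture shows the near finger beside the offcut (crop (265,330)). The blue and brown tubes and the tumbler stand clear. I close the fingers and lift a little.

Request:
{"api": "step_arm", "payload": {
  "series": [
    [0, 0, 0, 0, 0, 0, 0.3],
    [0, 0, 0, 0, 0, 0, 0.5],
    [0, 0, 0, 0, 0, 0, 0.7],
    [0, 0, 0, 0, 0, 0, 1],
    [0, 0, 0, 0, 0, 0, 1],
    [0, 0, 0, 0, 0, 0, 1],
    [0, 0, 0, 0, 0, 0, 1],
    [0, 0, 0, 0, 0, 0, 1]
  ],
  "force": 25
}}

```text
clock: 3.35
tool_pos: [0.6265, -0.1165, 0.0666]
eef_rot: [0.992, 0.129, -0.0, -0.0]
contact_force: [-1.1, 0.5, 0.1]
opening: 0.307
finger_force: 25.1
```

Request:
{"api": "step_arm", "payload": {
  "series": [
    [0, 0, 10, 0, 0, 0, 1],
    [0, 0, 20, 0, 0, 0, 1],
    [0, 0, 35, 0, 0, 0, 1],
    [0, 0, 40, 0, 0, 0, 1],
    [0, 0, 40, 0, 0, 0, 1],
    [0, 0, 40, 0, 0, 0, 1],
    [0, 0, 35, 0, 0, 0, 1],
    [0, 0, 20, 0, 0, 0, 1],
    [0, 0, 10, 0, 0, 0, 1],
    [0, 0, 0, 0, 0, 0, 1],
    [0, 0, 0, 0, 0, 0, 1]
  ]
}}

```text
clock: 4.45
tool_pos: [0.6257, -0.1164, 0.3155]
eef_rot: [0.992, 0.129, -0.001, -0.0]
contact_force: [-0.3, 0.3, -0.0]
opening: 0.31
finger_force: 25.0
```

Run:
```python
from h import *
p,d=r.snapshot("side"); cv2.imwrite("pics/s2.png",p)
```

```text
(no output)
```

View pics/s2.png

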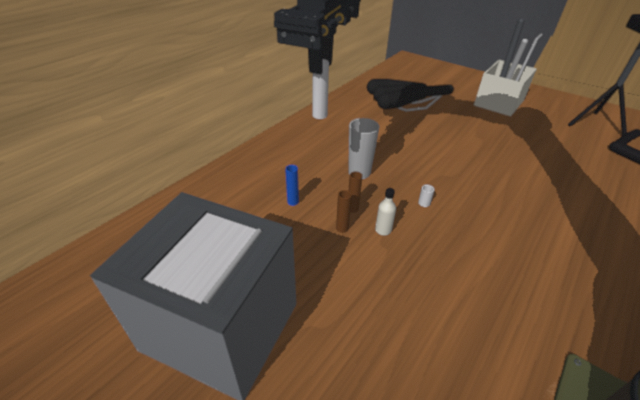

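The tube hangs upright in the fingers (side (320,90)) and the others are undisturbed. I carry it over bin_mouth.

Request:
{"api": "step_arm", "payload": {
  "series": [
    [-2, 12, 0, 0, 0, 0, 1],
    [-4, 26, 0, 0, 0, 0, 1],
    [-6, 40, 0, 0, 0, 0, 1],
    [-7, 44, 0, 0, 0, 0, 1],
    [-7, 44, 0, 0, 0, 0, 1],
    [-7, 44, 0, 0, 0, 0, 1],
    [-6, 40, 0, 0, 0, 0, 1],
    [-6, 40, 0, 0, 0, 0, 1],
    [-4, 26, 0, 0, 0, 0, 1],
    [-2, 12, 0, 0, 0, 0, 1],
    [0, 0, 0, 0, 0, 0, 1],
    [0, 0, 0, 0, 0, 0, 1]
  ]
}}

```text
clock: 5.7
tool_pos: [0.5757, 0.2095, 0.3162]
eef_rot: [0.992, 0.128, -0.0, 0.001]
contact_force: [1.3, -0.4, -1.0]
opening: 0.306
finger_force: 25.0
```

Run:
```python
from h import *
p,d=r.snapshot("side"); cv2.imwrite("pics/s3.png",p)
uv=np.stack(np.meshgrid(np.arange(640),np.arange(400)),-1).reshape(-1,2)
P=world("side",d,uv); P=P[(P[:,2]>.215)&(P[:,2]<.30)&(abs(P[:,0]-.575)<.06)&(abs(P[:,1]-.212)<.06)]
for a in range(230,300,10):
    q=P[abs(P[:,2]*1000-a)<5]
    if len(q): print(a,len(q),(q.mean(0)*1000).round())
print("zmin",np.percentile(P[:,2],1))
```

```text
250 61 [564. 215. 253.]
260 139 [564. 215. 260.]
270 146 [564. 215. 270.]
280 148 [564. 215. 280.]
290 157 [564. 215. 290.]
zmin 0.25114879044818345
```

View pics/s3.png

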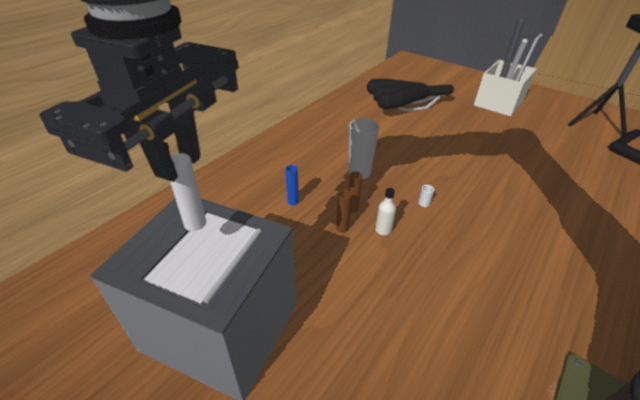

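Request:
{"api": "step_arm", "payload": {
  "series": [
    [0, 2, -15, 0, 0, 0, 1],
    [0, 0, -20, 0, 0, 0, 1],
    [0, 0, -10, 0, 0, 0, 1],
    [0, 0, -8, 0, 0, 0, 1],
    [0, 0, -8, 0, 0, 0, 1],
    [0, 0, -10, 0, 0, 0, 1],
    [0, 0, -10, 0, 0, 0, 1],
    [0, 0, -10, 0, 0, 0, 1],
    [0, 0, -10, 0, 0, 0, 1],
    [0, 0, -10, 0, 0, 0, 1],
    [0, 0, -10, 0, 0, 0, 1],
    [0, 0, -10, 0, 0, 0, 1],
    [0, 0, -10, 0, 0, 0, 1],
    [0, 0, 0, 0, 0, 0, 1]
  ],
  "force": 35
}}

```text
clock: 7.15
tool_pos: [0.5744, 0.213, 0.1736]
eef_rot: [0.992, 0.129, -0.002, 0.001]
contact_force: [1.3, -0.1, -1.3]
opening: 0.301
finger_force: 35.0
```

Request:
{"api": "step_arm", "payload": {
  "series": [
    [0, 0, -6, 0, 0, 0, 1],
    [0, 0, -4, 0, 0, 0, 1],
    [0, 0, 0, 0, 0, 0, 1],
    [0, 0, 0, 0, 0, 0, 1]
  ]
}}

```text
clock: 7.55
tool_pos: [0.5757, 0.2135, 0.1657]
eef_rot: [0.992, 0.129, 0.0, 0.0]
contact_force: [1.3, 0.1, 0.2]
opening: 0.301
finger_force: 35.0
```

Run:
```python
from h import *
p,d=r.snapshot("side"); cv2.imwrite("pics/s4.png",cv2.resize(p[60:330,60:330],None,fx=2.2,fy=2.2,interpolation=2))
```

```text
(no output)
```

View pics/s4.png

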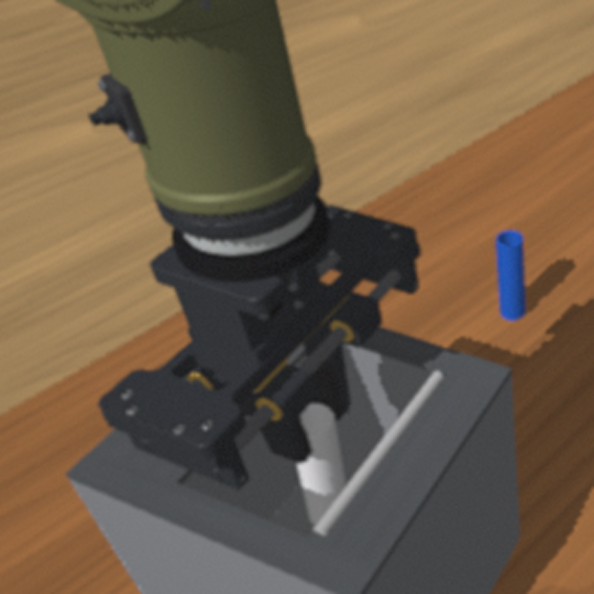

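The flap is swung down and the tube stands in the opening with its top about level with the lid (crop (320,410)). The vertical force is about 0, so the flap has slipped past the tube's lower edge. I open part way, wait for the drop, then raise.

Request:
{"api": "step_arm", "payload": {
  "series": [
    [0, 0, 0, 0, 0, 0, 0.4],
    [0, 0, 0, 0, 0, 0, 0.4],
    [0, 0, 0, 0, 0, 0, 0.4],
    [0, 0, 0, 0, 0, 0, 0.4],
    [0, 0, 0, 0, 0, 0, 0.4],
    [0, 0, 0, 0, 0, 0, 0.4],
    [0, 0, 10, 0, 0, 0, 0.4],
    [0, 0, 15, 0, 0, 0, 0.4],
    [0, 0, 20, 0, 0, 0, 0.4],
    [0, 0, 30, 0, 0, 0, 0.4],
    [0, 0, 40, 0, 0, 0, 0.4],
    [0, 0, 40, 0, 0, 0, 0.4],
    [0, 0, 20, 0, 0, 0, 0.4],
    [-10, -30, 0, 0, 0, 0, 0.4],
    [-10, -40, 0, 0, 0, 0, 0.4],
    [-10, -40, 0, 0, 0, 0, 0.4],
    [-10, -40, 0, 0, 0, 0, 0.4],
    [-10, -30, 0, 0, 0, 0, 0.4],
    [0, 0, 0, 0, 0, 0, 0.4],
    [0, 0, 0, 0, 0, 0, 0.4]
  ]
}}

```text
clock: 9.6
tool_pos: [0.5256, 0.0333, 0.3414]
eef_rot: [0.992, 0.128, 0.001, -0.0]
contact_force: [0.5, 0.3, 1.0]
opening: 0.601
finger_force: 0.0
```

Run:
```python
from h import *
p,d=r.snapshot("side"); cv2.imwrite("pics/s5.png",p)
t,dt=r.snapshot("top")
uv=np.stack(np.meshgrid(np.arange(640),np.arange(400)),-1).reshape(-1,2)
P=world("side",d,uv); c,s=np.cos(.2593),np.sin(.2593)
for x in(-45,-20,0,20,32):
    cx,cy=.575+c*x/1000,.212+s*x/1000
    q=P[np.hypot(P[:,0]-cx,P[:,1]-cy)<.006]; print(x,len(q),np.median(q[:,2]))
print(r.get_state()["clock"])
```

```text
-45 50 0.19836287744176243
-20 49 0.19872713343364257
0 44 0.1986995153926115
20 43 0.19876598661599476
32 45 0.1987169976478414
9.7
```

View pics/s5.png

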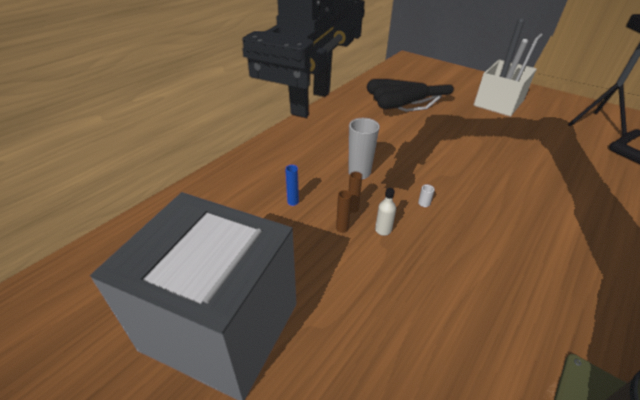

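The flap is shut level (side (205,255), z 0.199 from hinge to edge), the tube is gone from the empty gripper, and the bystanders are in place. I hand in.

```bash
python3 -c "
from plant import r
print(r.finish_job())"
```

```text
the job is handed in; nothing more can be done
None
```

The tall bare tube went down through the flap into the scrap bin, the flap shut level behind it, and everything else on the desk still stands where it was; I handed the job in at about 9.7 s on the clock, and no verdict came back.

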